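# Count three discs and hold out the row gauge

### The job

Bring the count in the long grey tray up to exactly three wooden discs, lying flat side by side (one is already there and stays; add two, and leave the other two on the table). Then take the upright black post on the row gauge, pull its sprung telescoping rod out until its pointer lines up with the tooth of the steel rider on the scale, and keep holding it there so that the strip for the row can be marked off: the program finishes while still gripping the post against the spring. Do not shift the rider, and leave the glue bottle, tape roll and tweezers where they are.

Things in the scene. Friction and masses are not known exactly. Their poses are not given: they have to be found in the camera images.
- a_mid (a point): centre (half-way up) of a turned wooden disc, 34 mm diameter, 20 mm high, axis z up, about 16 g, with rings on its top; this one starts inside the tray. The five discs are alike.
- b_mid (a point): centre (half-way up) of a turned wooden disc, 34 mm diameter, 20 mm high, axis z up, about 16 g, with rings on its top; starts flat on the table. The five discs are alike.
- c_mid (a point): centre (half-way up) of a turned wooden disc, 34 mm diameter, 20 mm high, axis z up, about 16 g, with rings on its top; starts flat on the table. The five discs are alike.
- d_mid (a point): centre (half-way up) of a turned wooden disc, 34 mm diameter, 20 mm high, axis z up, about 16 g, with rings on its top; starts flat on the table. The five discs are alike.
- e_mid (a point): centre (half-way up) of a turned wooden disc, 34 mm diameter, 20 mm high, axis z up, about 16 g, with rings on its top; starts flat on the table. The five discs are alike.
- tray: low grey tray fixed to the table, 190 mm long (its x) by 60 mm wide (its y); walls 4 mm thick with tops 9 mm above the table, inner floor 4 mm above the table, inner space 182 by 52 mm. Origin: centre of its underside, on the table; z up. Room for three discs in a row along x.
- jig: the row gauge, fixed to the table: plywood board 12 mm thick, 340 mm long along its x (from x -160 to +180) by 120 mm wide. An aluminium tube (18 mm thick, axis 34 mm above the table, y 0) lies on it from x +55 to +175, its mouth facing -x. A scale rail runs along x at y +46. Origin: on the table under the rod's axis; z up. The rod pulls out along the board's -x.
- rod: the sprung telescoping rod with post and pointer: steel rod 10 mm thick at 34 mm above the table, sliding out of the tube along the board's -x, 110 mm to its end stop. The spring pulls it back home: about 3 N at home, rising 0.5 N per 10 mm (about 8 N at the furthest mark); let go, it slides home. Origin: foot of the post's axis, 12 mm above the table; axes parallel to the board's.
- post (a point): grip point on the axis of the upright round black post at the rod's outer end, 68 mm above the table: post 16 mm diameter, from 24 mm to 90 mm above the table, with a cap 22 mm wide and 4 mm thick on top. The post stands 35 mm clear of the tube's mouth at home and moves with the rod.
- pointer (a point): tip of the flat steel pointer, 6 mm wide along x, which sticks out from the post's foot to the board's +y, 28 mm above the table; it moves with the rod, always at the same board x as the post's axis.
- mark (a point): tip of the tooth (4 mm wide) of the dark steel rider on the scale rail, the length mark; the tooth points to the board's -y, about 2 mm beyond the pointer's path in y, and the rider's block (20 mm along x, with a white line across its top above the tooth) reaches 37 mm above the table. It starts 45 to 95 mm from the pointer along the board's -x. Axes parallel to the board's. It slides if pushed by more than 8 N: do not push it.
- glue: bystander: upright white glue bottle with a blue cap, 48 mm diameter, 120 mm high, origin at the centre of its underside
- tape: bystander: roll of tape lying flat, 100 mm outside diameter, 24 mm high, origin at the centre of its underside
- tweezers: bystander: steel tweezers lying flat, 120 mm long (x), 6 mm high, origin on the table near the middle
Not all that is in view belongs to the job. Leave any blue or yellow look-alike of the part that bears c_mid alone. What is shaped like the part that bears b_mid but yellow is not meant.

How it is judged (in metres and radians):
On the way:
1. exactly three discs lie flat in the tray while the rod is still at home (pointer well short of the mark) (x of a_mid in the frame of tray between -0.081 and 0.081 m and y of a_mid in the frame of tray between -0.014 and 0.014 m and z of a_mid in the frame of tray below 0.019 m and ((x of b_mid in the frame of tray between -0.081 and 0.081 m and y of b_mid in the frame of tray between -0.014 and 0.014 m and z of each of b_mid, c_mid in the frame of tray below 0.019 m and x of c_mid in the frame of tray between -0.081 and 0.081 m and y of c_mid in the frame of tray between -0.014 and 0.014 m and not (x of d_mid in the frame of tray between -0.095 and 0.095 m and y of d_mid in the frame of tray between -0.032 and 0.032 m) and not (x of e_mid in the frame of tray between -0.095 and 0.095 m and y of e_mid in the frame of tray between -0.032 and 0.032 m)) or (x of b_mid in the frame of tray between -0.081 and 0.081 m and y of b_mid in the frame of tray between -0.014 and 0.014 m and z of each of b_mid, d_mid in the frame of tray below 0.019 m and not (x of c_mid in the frame of tray between -0.095 and 0.095 m and y of c_mid in the frame of tray between -0.032 and 0.032 m) and x of d_mid in the frame of tray between -0.081 and 0.081 m and y of d_mid in the frame of tray between -0.014 and 0.014 m and not (x of e_mid in the frame of tray between -0.095 and 0.095 m and y of e_mid in the frame of tray between -0.032 and 0.032 m)) or (x of b_mid in the frame of tray between -0.081 and 0.081 m and y of b_mid in the frame of tray between -0.014 and 0.014 m and z of each of b_mid, e_mid in the frame of tray below 0.019 m and not (x of c_mid in the frame of tray between -0.095 and 0.095 m and y of c_mid in the frame of tray between -0.032 and 0.032 m) and not (x of d_mid in the frame of tray between -0.095 and 0.095 m and y of d_mid in the frame of tray between -0.032 and 0.032 m) and x of e_mid in the frame of tray between -0.081 and 0.081 m and y of e_mid in the frame of tray between -0.014 and 0.014 m) or (not (x of b_mid in the frame of tray between -0.095 and 0.095 m and y of b_mid in the frame of tray between -0.032 and 0.032 m) and x of c_mid in the frame of tray between -0.081 and 0.081 m and y of c_mid in the frame of tray between -0.014 and 0.014 m and z of each of c_mid, d_mid in the frame of tray below 0.019 m and x of d_mid in the frame of tray between -0.081 and 0.081 m and y of d_mid in the frame of tray between -0.014 and 0.014 m and not (x of e_mid in the frame of tray between -0.095 and 0.095 m and y of e_mid in the frame of tray between -0.032 and 0.032 m)) or (not (x of b_mid in the frame of tray between -0.095 and 0.095 m and y of b_mid in the frame of tray between -0.032 and 0.032 m) and x of c_mid in the frame of tray between -0.081 and 0.081 m and y of c_mid in the frame of tray between -0.014 and 0.014 m and z of each of c_mid, e_mid in the frame of tray below 0.019 m and not (x of d_mid in the frame of tray between -0.095 and 0.095 m and y of d_mid in the frame of tray between -0.032 and 0.032 m) and x of e_mid in the frame of tray between -0.081 and 0.081 m and y of e_mid in the frame of tray between -0.014 and 0.014 m) or (not (x of b_mid in the frame of tray between -0.095 and 0.095 m and y of b_mid in the frame of tray between -0.032 and 0.032 m) and not (x of c_mid in the frame of tray between -0.095 and 0.095 m and y of c_mid in the frame of tray between -0.032 and 0.032 m) and x of d_mid in the frame of tray between -0.081 and 0.081 m and y of d_mid in the frame of tray between -0.014 and 0.014 m and z of each of d_mid, e_mid in the frame of tray below 0.019 m and x of e_mid in the frame of tray between -0.081 and 0.081 m and y of e_mid in the frame of tray between -0.014 and 0.014 m)) and x of pointer in the frame of mark above 0.03 m), for 0.3 s.
At the end, for the whole second after the job is handed in: the disc that began in the tray and exactly two more lie flat on the tray's floor, and the other two are outside it; the pointer is within 5 mm of the rider's tooth along the rod, at rest, and the fingers are holding the rod there against its spring (more than 1 N) (x of a_mid in the frame of tray between -0.081 and 0.081 m and y of a_mid in the frame of tray between -0.014 and 0.014 m and z of a_mid in the frame of tray below 0.019 m and ((x of b_mid in the frame of tray between -0.081 and 0.081 m and y of b_mid in the frame of tray between -0.014 and 0.014 m and z of each of b_mid, c_mid in the frame of tray below 0.019 m and x of c_mid in the frame of tray between -0.081 and 0.081 m and y of c_mid in the frame of tray between -0.014 and 0.014 m and not (x of d_mid in the frame of tray between -0.095 and 0.095 m and y of d_mid in the frame of tray between -0.032 and 0.032 m) and not (x of e_mid in the frame of tray between -0.095 and 0.095 m and y of e_mid in the frame of tray between -0.032 and 0.032 m)) or (x of b_mid in the frame of tray between -0.081 and 0.081 m and y of b_mid in the frame of tray between -0.014 and 0.014 m and z of each of b_mid, d_mid in the frame of tray below 0.019 m and not (x of c_mid in the frame of tray between -0.095 and 0.095 m and y of c_mid in the frame of tray between -0.032 and 0.032 m) and x of d_mid in the frame of tray between -0.081 and 0.081 m and y of d_mid in the frame of tray between -0.014 and 0.014 m and not (x of e_mid in the frame of tray between -0.095 and 0.095 m and y of e_mid in the frame of tray between -0.032 and 0.032 m)) or (x of b_mid in the frame of tray between -0.081 and 0.081 m and y of b_mid in the frame of tray between -0.014 and 0.014 m and z of each of b_mid, e_mid in the frame of tray below 0.019 m and not (x of c_mid in the frame of tray between -0.095 and 0.095 m and y of c_mid in the frame of tray between -0.032 and 0.032 m) and not (x of d_mid in the frame of tray between -0.095 and 0.095 m and y of d_mid in the frame of tray between -0.032 and 0.032 m) and x of e_mid in the frame of tray between -0.081 and 0.081 m and y of e_mid in the frame of tray between -0.014 and 0.014 m) or (not (x of b_mid in the frame of tray between -0.095 and 0.095 m and y of b_mid in the frame of tray between -0.032 and 0.032 m) and x of c_mid in the frame of tray between -0.081 and 0.081 m and y of c_mid in the frame of tray between -0.014 and 0.014 m and z of each of c_mid, d_mid in the frame of tray below 0.019 m and x of d_mid in the frame of tray between -0.081 and 0.081 m and y of d_mid in the frame of tray between -0.014 and 0.014 m and not (x of e_mid in the frame of tray between -0.095 and 0.095 m and y of e_mid in the frame of tray between -0.032 and 0.032 m)) or (not (x of b_mid in the frame of tray between -0.095 and 0.095 m and y of b_mid in the frame of tray between -0.032 and 0.032 m) and x of c_mid in the frame of tray between -0.081 and 0.081 m and y of c_mid in the frame of tray between -0.014 and 0.014 m and z of each of c_mid, e_mid in the frame of tray below 0.019 m and not (x of d_mid in the frame of tray between -0.095 and 0.095 m and y of d_mid in the frame of tray between -0.032 and 0.032 m) and x of e_mid in the frame of tray between -0.081 and 0.081 m and y of e_mid in the frame of tray between -0.014 and 0.014 m) or (not (x of b_mid in the frame of tray between -0.095 and 0.095 m and y of b_mid in the frame of tray between -0.032 and 0.032 m) and not (x of c_mid in the frame of tray between -0.095 and 0.095 m and y of c_mid in the frame of tray between -0.032 and 0.032 m) and x of d_mid in the frame of tray between -0.081 and 0.081 m and y of d_mid in the frame of tray between -0.014 and 0.014 m and z of each of d_mid, e_mid in the frame of tray below 0.019 m and x of e_mid in the frame of tray between -0.081 and 0.081 m and y of e_mid in the frame of tray between -0.014 and 0.014 m)) and x of pointer in the frame of mark between -0.005 and 0.005 m and contact force between the fingers and rod above 1 N and linear speed of rod below 0.02 m/s); the arm keeps its last pose, push and grip.
It fails at once if the rider (length mark) is shifted by more than 3 mm (distance of mark from where it was at the start of the episode above 0.003 m).
It fails at once if glue bottle, tape roll or tweezers are moved by more than 20 mm, or the bottle is tipped (distance of any of glue, tape, tweezers from where it was at the start of the episode above 0.02 m or angle between glue's own z axis and vertical above 0.4 rad).
It also fails if it takes over 58 s, if anything falls off the work surface, if the arm or the gripper's body presses on something with over 40 N, if the wrist force passes 120 N, or if a joint passes its speed limit or range.

### The arm

A 6-joint arm with a two-finger parallel gripper is mounted at the origin on the work surface. World frame = base frame: x ahead of the robot, y to its left, z up, the work surface at z = 0. Lengths are in mm, angles in rad, forces in N, time in s.
With the tool pointing down it reaches from about 400 to 825 mm from the base axis. Payload 7 kg.
Tool frame: the origin (TCP) lies midway between the tips of the shut fingers; the grasp point (between the pads) lies 19 mm behind it; x points along the fingers, y is the direction in which the jaws open and shut, and the axes are right-handed (so a half turn about x gives the same grasp; the last joint's range is limited). The gripper opens to 88 mm and grips with 3 to 60 N. Pads are 19 mm wide; open, the fingers measure 130 mm over their backs; the gripper's body (78 mm by 193 mm) begins 47 mm behind the grasp point.
Start: joints at [-0.953, 0.359, 0.012, 0, -1.224, -0.288], TCP at [218.574, -638.608, 226.561] pointing down, gripper open.
Joint ranges: [-3.07, 3.07], [-1.43, 2.12], [-1.02, 1.25], [-3.03, 1.67], [-3.05, -0], [-3.03, 3.03]. Speed limits (rad/s): [2.39, 2.39, 3.01, 3.14, 3.14, 3.14].

### API

Orientations are given as a rotation vector (axis times angle).
In Python, from cell import env gives the robot as it stands.
- The arm moves only by the tool apply_moves, never from a script. Its argument "deltas" is a list of rows, each a list of 5 numbers: the shift along the tool's x, y, z in units of 600 mm (1.0 is 600 mm), then the turn about the tool's x in units of pi rad (1.0 is pi rad), then the gripper's target within -1 to 1 (fully open at 1, half-way at 0, shut at -1). A call has 1 to 5 rows; each row shifts and turns the commanded pose from where the row before left it, along the tool's axes as they then stand; what a row does not reach is not made up. A row lasts 1/12 s, in which the tool goes at most 41.7 mm and 7.16 degrees, less where a joint would pass 70% of its speed; a pose out of reach is approached as far as the arm can. A call with a number of a shift or a turn outside -1 to 1 is refused whole. A call with a gripper value outside its range is refused whole. The fingers move at their own pace and stop on an object; "squeeze" is the grip in N (left out, the last holds). Time passes only in rows, so rows that do not move let the fingers close. It gives the time, the measured TCP pose, the force and the opening at its end, in the units of the state.
- env.read_state(): the state, without advancing time (a new reading comes with each control period).
- env.grab_frame(name): name is "side" or "top"; returns a dict with "img" (420x560x3 uint8, red, green, blue), "mtx" (3x3 intrinsics, pixels), "k1" (the pictures are not rectified: a ray, as slopes to the right and down, at radius r is drawn at 1 + k1 r^2 times it, then the intrinsics apply), "world_from_camera" (4x4, takes a point from camera to world coordinates). Camera axes: x right, y up, looking along -z (the intrinsics and any distortion apply to the point x, -y, -z); pixel columns grow to the right and rows downward; lengths in mm; the calibration is good to about 2 mm. A picture is of the moment at which its call begins. There is no depth.
- env.close_job(): hands the job in, once; it reports no verdict.
The state is a dict: "clock": time; "q": joint angles; "joint_vel": joint speeds; "joint_efforts": joint torques, N m; "eef_pos": TCP position; "tool_rot": TCP orientation; "contact_force": force on the tool from outside, world axes, zero at the start; "moment": the same for the moment, N m; "grip_width": opening from 0.0 (shut) to 1.0 (fully open).
Only numpy, scipy, OpenCV 4.12 (cv2) and the standard library are available. Lean on these libraries where they do the work, as an engineer would, in place of code of your own. Each camera call takes 0.05 s, during which the arm holds its last target. There are 200 camera calls.

## Working session

There is one attempt and no reset: what is moved stays moved. The work goes in short steps, Python scripts to look and compute and a tool call to move; the robot and the scene stay as the last step left them, time stands still between calls to the robot, and variables do not carry over. Pictures are saved under pics/ and viewed, about 8 in all and at most 12, crops included, and the job is handed in when it is done.

Besides the shell and the picture viewer there is one more tool, called as name(argument=value, ...) on one line, values as JSON. apply_moves: Moves the arm, as the interface text tells. Its arguments: {"type":"object","properties":{"deltas":{"type":"array"},"squeeze":{"type":"number"}},"required":["deltas"]}

```bash
mkdir -p pics; cat > h.py <<'E'
import numpy as np, cv2
from cell import env
from scipy.spatial.transform import Rotation as R
def grab(n):
    f=env.grab_frame(n); return f
def save(f,name,crop=None,s=1):
    im=f["img"][:,:,::-1]
    if crop: x0,y0,x1,y1=crop; im=im[y0:y1,x0:x1]
    if s!=1: im=cv2.resize(im,None,fx=s,fy=s,interpolation=cv2.INTER_CUBIC)
    cv2.imwrite("pics/"+name,im)
def p2w(f,u,v,z):
    K=np.array(f["mtx"]);k=f["k1"]
    p=cv2.undistortPoints(np.array([[[u,v]]],float),K,np.array([k,0,0,0.])).ravel()
    T=np.array(f["world_from_camera"]); d=T[:3,:3]@np.array([p[0],-p[1],-1]); o=T[:3,3]
    return (o+d*(z-o[2])/d[2])
def w2p(f,P):
    T=np.linalg.inv(np.array(f["world_from_camera"])); c=T[:3,:3]@np.array(P,float)+T[:3,3]
    a=np.array([c[0],-c[1]])/-c[2]; a*=1+f["k1"]*(a@a); K=np.array(f["mtx"])
    return (K@np.array([*a,1]))[:2]
E
python3 - <<'E'
from h import *
s=env.read_state(); print(s)
print(R.from_rotvec(s["tool_rot"]).as_matrix().round(3))
for n in("top","side"):
    f=grab(n); save(f,n+"0.png",s=1.4); print(n,f["mtx"],f["k1"],np.round(f["world_from_camera"],3))
E
```

```text
{'clock': 0.0, 'q': array([-9.52933526e-01,  3.59383726e-01,  1.10691651e-02, -3.49621024e-04,
       -1.22403180e+00, -2.88111015e-01]), 'joint_vel': array([1.22604600e-03, 7.27598184e-04, 2.69610698e-03, 3.26469104e-04,
       4.57388967e-04, 1.81685857e-05]), 'joint_efforts': array([-9.04949720e-04, -5.82715881e+01,  2.93052399e+01,  6.99751943e+00,
        6.87812339e-03, -1.35793598e-04]), 'eef_pos': array([ 218.41032426, -638.20044892,  225.6292716 ]), 'tool_rot': array([-0.25748237,  1.5556562 ,  0.25990668]), 'contact_force': array([ 0.6234493 ,  0.69623103, -0.87457884]), 'moment': array([-0.0516287 ,  0.0346963 , -0.01646235]), 'grip_width': 0.9975383704287488}
[[-0.001 -0.324  0.946]
 [ 0.001  0.946  0.324]
 [-1.     0.002 -0.   ]]
top [[508.10473659   0.         276.52066611]
 [  0.         508.10473659 210.86037727]
 [  0.           0.           1.        ]] -0.016984639742010723 [[ 1.800000e-02  9.970000e-01 -7.600000e-02  4.766850e+02]
 [-1.000000e+00  1.700000e-02 -1.200000e-02  6.615100e+01]
 [-1.100000e-02  7.700000e-02  9.970000e-01  1.353044e+03]
 [ 0.000000e+00  0.000000e+00  0.000000e+00  1.000000e+00]]
side [[451.55975296   0.         281.81725922]
 [  0.         451.55975296 219.06818542]
 [  0.           0.           1.        ]] -0.017952670064850882 [[-9.11000e-01  2.26000e-01 -3.45000e-01  2.04166e+02]
 [-4.12000e-01 -4.46000e-01  7.94000e-01  9.44754e+02]
 [ 2.60000e-02  8.66000e-01  5.00000e-01  6.25010e+02]
 [ 0.00000e+00  0.00000e+00  0.00000e+00  1.00000e+00]]
```

View pics/top0.png

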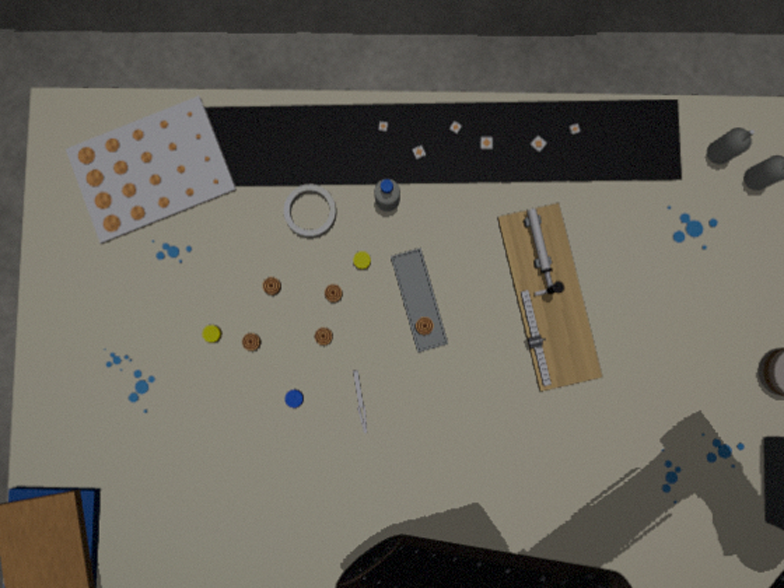

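View pics/side0.png

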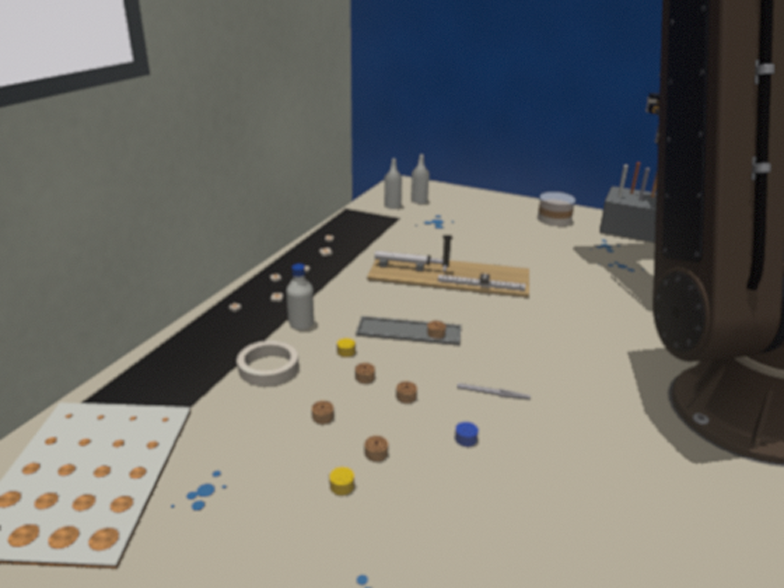

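The top view (shown at 1.4x) has these candidates:
- **Wooden discs on the table:** (272,286), (333,293), (251,342) and (323,336).
- **Disc already in the tray:** (425,326).
- **Look-alikes:** yellow at (362,260) and (212,334), blue at (294,399), and printed discs on the white sheet at upper left.
- **Gauge:** post at (557,287), rider at (534,342).

I'll take the discs at (333,293) and (323,336), which are nearest the tray. First I'll check them in a close crop.

```bash
python3 - <<'E'
from h import *
f=grab("top"); im=f["img"][:,:,::-1]
c=lambda x0,y0,x1,y1:cv2.resize(im[y0:y1,x0:x1],None,fx=4,fy=4,interpolation=cv2.INTER_CUBIC)
a=c(345,140,440,285); b=c(220,175,325,275); m=np.zeros((580,800,3),np.uint8); m[:,:380]=a; m[:400,380:800]=b
cv2.imwrite("pics/c1.png",m)
hsv=cv2.cvtColor(im,cv2.COLOR_BGR2HSV)
sel=cv2.inRange(hsv,(3,110,60),(17,255,255)); sel[:, :140]=0; sel[:170]=0; sel[290:]=0; sel[:,330:]=0
n,l,st,ce=cv2.connectedComponentsWithStats(sel)
for i in range(1,n):
    if st[i,4]>30: print(st[i],ce[i].round(1),p2w(f,*ce[i],20).round(1))
E
```

```text
[188 199  12  11 109] [193.5 203.9] [593.6 302.   20. ]
[232 204  12  12 113] [237.7 209.2] [581.4 185.   20. ]
[297 227  12  12 111] [302.6 232.5] [523.1  13.1  20. ]
[225 235  12  11 111] [230.8 240. ] [500.3 201.2  20. ]
[173 239  13  11 112] [178.9 243.9] [487.5 337.3  20. ]
```

View pics/c1.png

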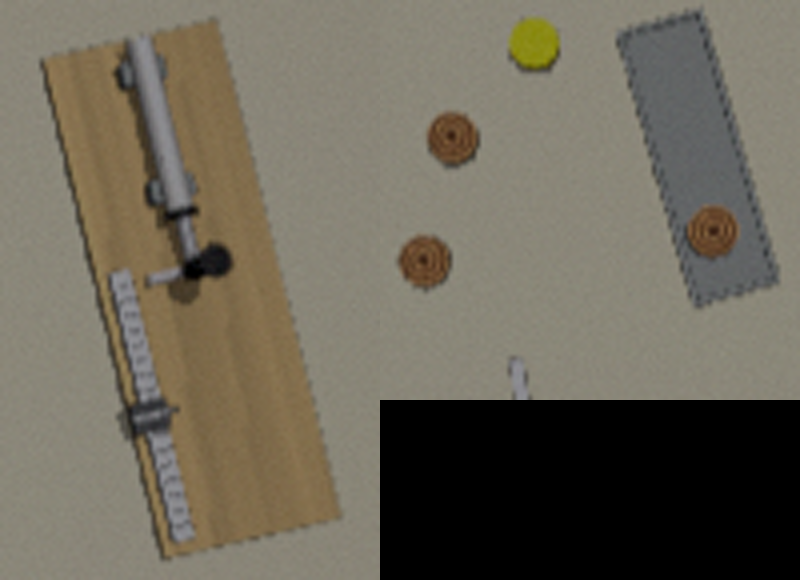

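The crop confirms both discs are wooden and ringed, at crop (453,138) and (425,262). The yellow one is clearly separate. It also shows the tray corners, board corners, cap (216,260), pointer tip (148,283) and tooth tip (178,409).

```bash
python3 - <<'E'
from h import *
f=grab("top")
tr=np.array([p2w(f,220+(u-380)/4,175+v/4,9) for u,v in[(617,38),(702,10),(779,282),(697,307)]])
c=tr.mean(0); d=(tr[0]+tr[1]-tr[2]-tr[3]); print("tray",c.round(1),"len",np.linalg.norm(d)/2,"ang",np.degrees(np.arctan2(d[1],d[0])))
g=lambda u,v,z:p2w(f,345+u/4,140+v/4,z)
b=np.array([g(u,v,12) for u,v in[(42,60),(217,18),(342,518),(165,560)]])
c=b.mean(0); d=b[0]+b[1]-b[2]-b[3]; X=d/np.linalg.norm(d); Y=np.array([-X[1],X[0],0])
print("board",c.round(1),"len",np.linalg.norm(d)/2,"ang",np.degrees(np.arctan2(d[1],d[0])),X,Y)
O=c-10*X
for n,u,v,z in[("cap",216,260,90),("pointer",148,283,28),("ptrmid",168,278,28),("tooth",178,409,28),("line1",132,418,37),("line2",170,411,37),("tubemouth",180,210,34)]:
    p=g(u,v,z); print(n,p.round(1),"board",round((p-O)@X,1),round((p-O)@Y,1))
td=tr[0]+tr[1]-tr[2]-tr[3]; td/=np.linalg.norm(td); tc=tr.mean(0)
print("a in tray",(np.array([523.1,13.1,9])-tc)@td)
for s in(-58,0,15,58): print(s,(tc+td*s).round(1))
for P in [[581,185,20],[500,201,20],[593,302,20],[487,337,20]]: print(w2p(f,P))
E
```

```text
tray [570.7  21.3   9. ] len 186.9112493054707 ang 16.96241535064733
board [ 582.5 -224.5   12. ] len 340.02072605611284 ang 13.940714638520896 [0.97054553 0.24091778 0.        ] [-0.24091778  0.97054553  0.        ]
cap [ 593.3 -223.1   90. ] board 20.7 -1.2
pointer [ 583.2 -192.9   28. ] board 18.2 30.5
ptrmid [ 586.6 -206.    28. ] board 18.5 17.0
tooth [ 501.4 -212.6   28. ] board -65.9 31.2
line1 [ 494.9 -181.    37. ] board -64.6 63.3
line2 [ 499.8 -205.5   37. ] board -65.7 38.4
tubemouth [ 630.7 -212.5   34. ] board 59.7 0.0
a in tray -47.92203514723553
-58 [515.2   4.4   9. ]
0 [570.7  21.3   9. ]
15 [585.   25.7   9. ]
58 [626.2  38.2   9. ]
[237.67999523 209.40006781]
[230.86639513 240.07754961]
[193.5353005  204.13085944]
[179.03984055 244.11768637]
```

apply_moves(deltas=[[0.006,0.045,0.042,0,1],[0.006,0.045,0.042,0,1],[0.006,0.045,0.042,0,1],[0.006,0.045,0.042,0,1],[0.006,0.045,0.042,0,1]], squeeze=20)

```text
clock: 0.62
eef_pos: [294.3, -468.5, 208.2]
tool_rot: [-0.258, 1.555, 0.259]
contact_force: [1.5, 0.7, -0.4]
grip_width: 0.999
```

apply_moves(deltas=[[0.006,0.045,0.042,0,1],[0.006,0.045,0.042,0,1],[0.006,0.045,0.042,0,1],[0.006,0.045,0.042,0,1],[0.006,0.045,0.042,0,1]])

```text
clock: 1.03
eef_pos: [369.8, -299.9, 190.5]
tool_rot: [-0.259, 1.555, 0.259]
contact_force: [0.5, -0.3, -0.4]
grip_width: 0.998
```

apply_moves(deltas=[[0.006,0.045,0.042,0,1],[0.006,0.045,0.042,0,1],[0.006,0.045,0.042,0,1],[0.006,0.045,0.042,0,1],[0.006,0.045,0.042,0,1]])

```text
clock: 1.45
eef_pos: [445.4, -131.2, 172.7]
tool_rot: [-0.259, 1.555, 0.259]
contact_force: [1.1, 0.2, 0.1]
grip_width: 1.004
```

apply_moves(deltas=[[0.006,0.045,0.042,0,1],[0.006,0.045,0.042,0,1],[0.006,0.045,0.042,0,1],[0.006,0.045,0.042,0,1],[0.006,0.045,0.042,0,1]])

```text
clock: 1.87
eef_pos: [520.9, 37.4, 154.5]
tool_rot: [-0.259, 1.555, 0.259]
contact_force: [0.5, -0.4, 0.1]
grip_width: 0.996
```

apply_moves(deltas=[[0.02,0.04,0.035,0,1],[0.02,0.04,0.035,0,1],[0.02,0.04,0.035,0,1],[0.02,0.04,0.035,0,1],[0.02,0.04,0.035,0,1]])

```text
clock: 2.28
eef_pos: [581.3, 184.6, 93.9]
tool_rot: [-0.259, 1.555, 0.259]
contact_force: [0.6, -0.2, 0.5]
grip_width: 1.0
```

apply_moves(deltas=[[0.01,0,0,0,1],[0,0,0,0,1]])

```text
clock: 2.45
eef_pos: [580.2, 184.0, 86.2]
tool_rot: [-0.261, 1.558, 0.259]
contact_force: [-0.9, -1.2, -0.6]
grip_width: 1.0
```

```bash
python3 - <<'E'
from h import *
s=env.read_state(); print(s["eef_pos"],R.from_rotvec(s["tool_rot"]).as_matrix().round(4))
f=grab("top"); g=grab("side")
a=cv2.resize(f["img"][150:290,180:330,::-1],None,fx=2.6,fy=2.6,interpolation=cv2.INTER_CUBIC)
b=cv2.resize(g["img"][180:350,190:340,::-1],None,fx=2.6,fy=2.6,interpolation=cv2.INTER_CUBIC)
m=np.zeros((445,785,3),np.uint8); m[:a.shape[0],:a.shape[1]]=a; m[:min(445,b.shape[0]),392:392+min(390,b.shape[1])]=b[:445,:390]
cv2.imwrite("pics/c2.png",m)
E
```

```text
[580.23391274 184.01612901  86.17431651] [[-3.100e-03 -3.254e-01  9.456e-01]
 [-1.800e-03  9.456e-01  3.253e-01]
 [-1.000e+00 -7.000e-04 -3.500e-03]]
```

View pics/c2.png

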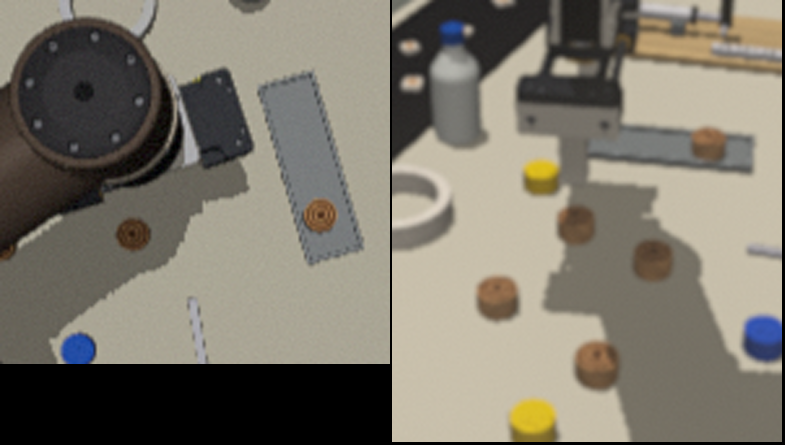

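The left half shows the gripper over the disc. The right half shows the fingers hanging directly above the disc at (575,222), with the yellow one off to the side. I'll descend and grip.

apply_moves(deltas=[[0.04,0,0.002,0,1],[0.04,0,0,0,1],[0.04,0,0,0,1],[0.01,0,0,0,1],[0,0,0,0,1]])

```text
clock: 2.97
eef_pos: [581.1, 181.9, 9.7]
tool_rot: [-0.259, 1.558, 0.257]
contact_force: [-0.1, -0.6, 0.6]
grip_width: 0.999
```

apply_moves(deltas=[[0,0,0,0,-1],[0,0,0,0,-1],[0,0,0,0,-1],[0,0,0,0,-1],[0,0,0,0,-1]])

```text
clock: 3.38
eef_pos: [582.5, 183.8, 11.5]
tool_rot: [-0.258, 1.554, 0.259]
contact_force: [-0.6, 0.4, 0.0]
grip_width: 0.682
```

apply_moves(deltas=[[0,0,0,0,-1],[0,0,0,0,-1],[0,0,0,0,-1],[0,0,0,0,-1],[0,0,0,0,-1]])

```text
clock: 3.8
eef_pos: [582.1, 183.5, 10.6]
tool_rot: [-0.259, 1.555, 0.259]
contact_force: [-0.6, -0.2, 0.9]
grip_width: 0.378
```

apply_moves(deltas=[[0,0,0,0,-1],[-0.02,0,0,0,-1],[-0.04,0,0,0,-1],[-0.04,0,0,0,-1],[0,0,0,0,-1]])

```text
clock: 4.22
eef_pos: [584.9, 184.7, 76.1]
tool_rot: [-0.258, 1.548, 0.261]
contact_force: [1.4, 1.2, 0.7]
grip_width: 0.379
```

```bash
python3 - <<'E'
from h import *
s=env.read_state(); print(s["eef_pos"],s["grip_width"])
f=grab("top"); g=grab("side")
save(g,"c3.png",(190,180,340,350),3)
p=s["eef_pos"]; Y=R.from_rotvec(s["tool_rot"]).as_matrix()[:,1]
t=np.array([572.6,21.9,0])-p; M=R.from_rotvec(s["tool_rot"]).as_matrix(); print((M.T@t)/600)
E
```

```text
[584.92280611 184.73353219  76.14748037] 0.3790403597332593
[ 0.12595007 -0.2500789  -0.10852565]
```

View pics/c3.png

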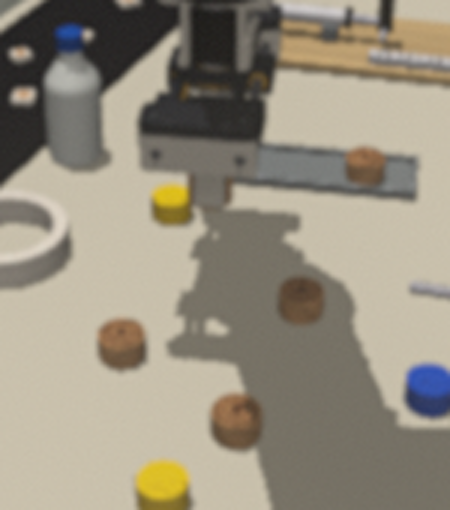

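The table spot is empty and the disc is in the fingers. Carrying it to the tray.

apply_moves(deltas=[[0,-0.05,-0.021,0,-1],[0,-0.05,-0.021,0,-1],[0,-0.05,-0.021,0,-1],[0,-0.05,-0.021,0,-1],[0,-0.05,-0.021,0,-1]])

```text
clock: 4.73
eef_pos: [570.1, 19.6, 70.0]
tool_rot: [-0.259, 1.557, 0.259]
contact_force: [0.4, 0.3, -1.0]
grip_width: 0.379
```

apply_moves(deltas=[[0,0,0,0,-1],[0,0,0,0,-1],[0,0,0,0,-1]])

```text
clock: 4.98
eef_pos: [571.0, 20.9, 70.3]
tool_rot: [-0.258, 1.556, 0.258]
contact_force: [0.9, -0.1, -0.2]
grip_width: 0.378
```

apply_moves(deltas=[[0.035,0,0,0,-1],[0.03,0,0,0,-1],[0.02,0,0,0,-1],[0.005,0,0,0,-1],[0,0,0,0,-1]])

```text
clock: 5.4
eef_pos: [570.5, 22.0, 15.7]
tool_rot: [-0.26, 1.557, 0.26]
contact_force: [-0.1, 0.3, 1.1]
grip_width: 0.379
```

apply_moves(deltas=[[0,0,0,0,-1],[0,0,0,0,-1],[0,0,0,0,-1]])

```text
clock: 5.65
eef_pos: [571.6, 21.6, 17.2]
tool_rot: [-0.259, 1.554, 0.259]
contact_force: [0.2, -0.4, -0.7]
grip_width: 0.38
```

Down another 2 mm, then release and lift.

apply_moves(deltas=[[0.003,0,0,0,-1],[0,0,0,0,-1],[0,0,0,0,0.2],[0,0,0,0,0.2],[0,0,0,0,0.2]])

```text
clock: 6.07
eef_pos: [571.2, 21.1, 14.9]
tool_rot: [-0.259, 1.555, 0.259]
contact_force: [0.5, 0.4, -0.6]
grip_width: 0.542
```

apply_moves(deltas=[[0,0,0,0,1],[0,0,0,0,1],[0,0,0,0,1],[0,0,0,0,1],[0,0,0,0,1]])

```text
clock: 6.48
eef_pos: [571.1, 21.1, 14.8]
tool_rot: [-0.259, 1.555, 0.259]
contact_force: [0.7, -0.6, 0.5]
grip_width: 0.919
```

apply_moves(deltas=[[-0.02,0,0,0,1],[-0.04,0,0,0,1],[-0.04,0,0,0,1],[0,0,0,0,1],[0,0,0,0,1]])

```text
clock: 6.9
eef_pos: [572.1, 21.5, 76.3]
tool_rot: [-0.258, 1.552, 0.259]
contact_force: [0.1, -0.7, -0.1]
grip_width: 1.003
```

apply_moves(deltas=[[0,0.0644,-0.003,0,1],[0,0.0644,-0.003,0,1],[0,0.0644,-0.003,0,1],[0,0.0644,-0.003,0,1],[0,0.0644,-0.003,0,1]])

```text
clock: 7.32
eef_pos: [498.6, 202.0, 73.9]
tool_rot: [-0.259, 1.556, 0.258]
contact_force: [1.3, -0.1, -0.4]
grip_width: 0.996
```

apply_moves(deltas=[[0,0,0,0,1],[0,0,0,0,1],[0,0,0,0,1]])

```text
clock: 7.57
eef_pos: [499.4, 200.9, 74.0]
tool_rot: [-0.26, 1.556, 0.259]
contact_force: [0.1, -0.5, 0.3]
grip_width: 0.995
```

```bash
python3 - <<'E'
from h import *
s=env.read_state(); print(s["eef_pos"])
f=grab("top"); save(f,"c4.png",(200,160,330,270),5)
im=f["img"][:,:,::-1]; hsv=cv2.cvtColor(im,cv2.COLOR_BGR2HSV)
sel=cv2.inRange(hsv,(3,110,60),(17,255,255)); sel[:, :140]=0; sel[:170]=0; sel[290:]=0; sel[:,330:]=0
n,l,st,ce=cv2.connectedComponentsWithStats(sel)
for i in range(1,n):
    if st[i,4]>60: print(st[i],ce[i].round(1),p2w(f,*ce[i],24).round(1))
E
```

```text
[499.42174186 200.86702768  74.01408773]
[188 198  12  11  97] [193.4 203.3] [594.8 301.8  24. ]
[295 208  12  12 114] [300.5 213.7] [572.2  19.7  24. ]
[297 227  12  12 113] [302.7 232.5] [522.9  13.2  24. ]
```

View pics/c4.png

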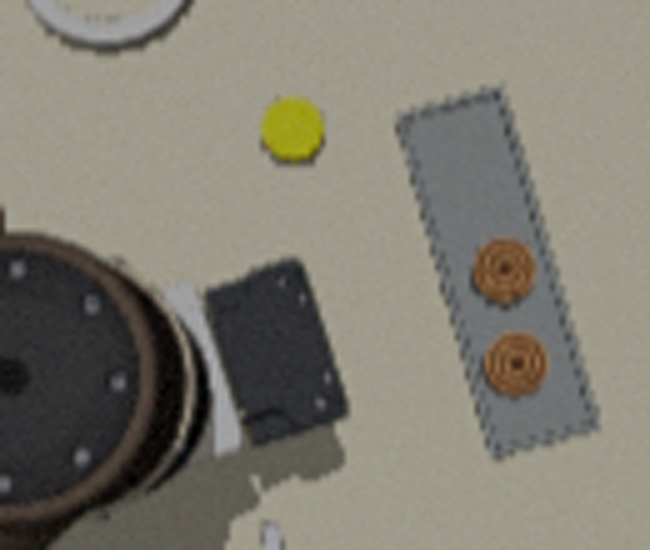

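Crop: the disc is in the tray at (505,270), flat and within the walls, with disc a at (516,363). Descending on the second disc.

apply_moves(deltas=[[0.04,0,0,0,1],[0.04,0,0,0,1],[0.025,0,0,0,1],[0.002,0,0,0,1],[0,0,0,0,0]])

```text
clock: 8.03
eef_pos: [499.8, 199.3, 9.7]
tool_rot: [-0.259, 1.558, 0.256]
contact_force: [0.8, 0.3, 0.0]
grip_width: 0.967
```

apply_moves(deltas=[[0,0,0,0,-1],[0,0,0,0,-1],[0,0,0,0,-1],[0,0,0,0,-1],[0,0,0,0,-1]])

```text
clock: 8.45
eef_pos: [500.3, 201.2, 11.2]
tool_rot: [-0.258, 1.554, 0.259]
contact_force: [-0.0, -0.0, -0.1]
grip_width: 0.608
```

apply_moves(deltas=[[0,0,0,0,-1],[0,0,0,0,-1],[0,0,0,0,-1],[0,0,0,0,-1],[0,0,0,0,-1]])

```text
clock: 8.87
eef_pos: [500.1, 201.1, 10.7]
tool_rot: [-0.259, 1.555, 0.259]
contact_force: [-1.5, 0.8, 2.1]
grip_width: 0.379
```

apply_moves(deltas=[[-0.02,0,0,0,-1],[-0.04,0,0,0,-1],[-0.04,0,0,0,-1],[0,0,0,0,-1],[0,0,0,0,-1]])

```text
clock: 9.28
eef_pos: [500.7, 201.6, 71.8]
tool_rot: [-0.257, 1.553, 0.26]
contact_force: [-0.8, 0.1, -0.3]
grip_width: 0.373
```

apply_moves(deltas=[[0,-0.0537,0.0162,0,-1],[0,-0.0537,0.0162,0,-1],[0,-0.0537,0.0162,0,-1],[0,-0.0537,0.0162,0,-1],[0,-0.0537,0.0162,0,-1]])

```text
clock: 9.7
eef_pos: [598.1, 62.8, 69.2]
tool_rot: [-0.259, 1.557, 0.259]
contact_force: [1.0, 0.6, 0.1]
grip_width: 0.377
```

apply_moves(deltas=[[0,-0.0537,0.0162,0,-1],[0,0,0,0,-1],[0,0,0,0,-1],[0,0,0,0,-1]])

```text
clock: 10.03
eef_pos: [616.9, 36.5, 69.2]
tool_rot: [-0.258, 1.558, 0.258]
contact_force: [-0.7, 0.8, -0.7]
grip_width: 0.378
```

apply_moves(deltas=[[0.04,0,0,0,-1],[0.03,0,0,0,-1],[0.015,0,0,0,-1],[0,0,0,0,-1],[0,0,0,0,-1]])

```text
clock: 10.45
eef_pos: [617.4, 37.6, 19.4]
tool_rot: [-0.26, 1.556, 0.26]
contact_force: [1.3, 0.3, 0.4]
grip_width: 0.378
```

apply_moves(deltas=[[0.004,0,0,0,-1],[0.003,0,0,0,-1],[0,0,0,0,-1],[0,0,0,0,-1]])

```text
clock: 10.78
eef_pos: [618.0, 37.1, 15.9]
tool_rot: [-0.259, 1.554, 0.259]
contact_force: [-0.0, -0.6, 0.3]
grip_width: 0.378
```

apply_moves(deltas=[[0,0,0,0,0.2],[0,0,0,0,0.2],[0,0,0,0,0.2],[0,0,0,0,1],[0,0,0,0,1]])

```text
clock: 11.2
eef_pos: [617.9, 36.9, 15.4]
tool_rot: [-0.259, 1.555, 0.259]
contact_force: [0.3, 0.0, 0.1]
grip_width: 0.684
```

apply_moves(deltas=[[0,0,0,0,1],[0,0,0,0,1],[0,0,0,0,1],[0,0,0,0,1],[-0.02,0,0,0,1]])

```text
clock: 11.62
eef_pos: [616.2, 36.5, 25.5]
tool_rot: [-0.259, 1.559, 0.258]
contact_force: [0.1, -0.6, -0.5]
grip_width: 0.994
```

apply_moves(deltas=[[-0.04,0,0,0,1],[-0.05,0,0,0,1],[-0.06,0,0,0,1],[-0.06,0,0,0,1],[0,0,0,0,1]])

```text
clock: 12.03
eef_pos: [621.9, 37.6, 162.6]
tool_rot: [-0.26, 1.543, 0.26]
contact_force: [1.8, 0.1, 1.0]
grip_width: 1.001
```

apply_moves(deltas=[[0,-0.0565,-0.0257,0,1],[0,-0.0565,-0.0257,0,1],[0,-0.0565,-0.0257,0,1],[0,-0.0565,-0.0257,0,1],[0,-0.0565,-0.0257,0,1]])

```text
clock: 12.45
eef_pos: [599.5, -149.8, 154.4]
tool_rot: [-0.259, 1.554, 0.259]
contact_force: [0.1, -0.0, -0.7]
grip_width: 0.998
```

apply_moves(deltas=[[0,-0.0565,-0.0257,0,1],[0,-0.0565,-0.0257,0,1],[0,0,0,0.028,1],[0,0,0,0,1],[0,0,0,0,1]])

```text
clock: 12.87
eef_pos: [592.4, -222.8, 153.8]
tool_rot: [-0.19, 1.562, 0.19]
contact_force: [-0.1, -0.1, 0.4]
grip_width: 1.001
```

```bash
python3 - <<'E'
from h import *
s=env.read_state(); M=R.from_rotvec(s["tool_rot"]).as_matrix(); print(s["eef_pos"],M.round(3),np.degrees(np.arctan2(M[1,2],M[0,2])))
f=grab("top"); g=grab("side")
im=f["img"][:,:,::-1]; hsv=cv2.cvtColor(im,cv2.COLOR_BGR2HSV)
sel=cv2.inRange(hsv,(3,110,60),(17,255,255)); sel[:, :140]=0; sel[:170]=0; sel[290:]=0; sel[:,330:]=0
n,l,st,ce=cv2.connectedComponentsWithStats(sel)
for i in range(1,n):
    if st[i,4]>60: print(st[i],ce[i].round(1),p2w(f,*ce[i],24).round(1))
a=cv2.resize(f["img"][140:285,270:440,::-1],None,fx=2.3,fy=2.3,interpolation=cv2.INTER_CUBIC)
b=cv2.resize(g["img"][130:260,240:400,::-1],None,fx=2.5,fy=2.5,interpolation=cv2.INTER_CUBIC)
m=np.zeros((340,800,3),np.uint8); m[:a.shape[0],:a.shape[1]]=a; m[:b.shape[0],400:]=b
cv2.imwrite("pics/c5.png",m)
E
```

```text
[ 592.40592793 -222.78332994  153.81306402] [[ 0.    -0.24   0.971]
 [ 0.     0.971  0.24 ]
 [-1.    -0.     0.   ]] 13.901681334273835
[289 190  13  13 116] [294.8 196. ] [618.6  35.3  24. ]
[188 198  12  12 112] [193.6 204. ] [593.  301.1  24. ]
[295 208  12  12 107] [300.6 213.7] [572.2  19.4  24. ]
[297 227  13  12 105] [302.8 232.3] [523.5  13.   24. ]
[173 239  13  11 112] [179.1 244. ] [487.4 336.   24. ]
```

View pics/c5.png

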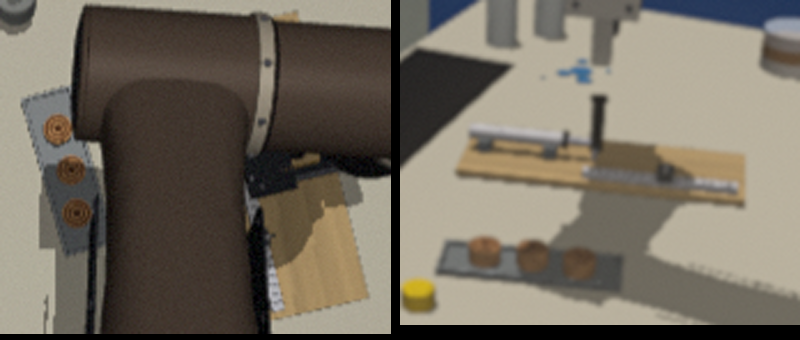

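Right half: three discs lie flat in the tray at (485,250), (532,255) and (578,263), and the fingers hang over the post at (598,100). Descending on the post.

apply_moves(deltas=[[0.04,0,0,0,1],[0.045,0,0,0,1],[0.045,0,0,0,1],[0.04,0,0,0,1],[0.004,0,0,0,1]], squeeze=35)

```text
clock: 13.38
eef_pos: [589.9, -220.6, 44.7]
tool_rot: [-0.19, 1.569, 0.194]
contact_force: [-1.3, -0.2, -0.0]
grip_width: 0.999
```

apply_moves(deltas=[[0,0,0,0,-1],[0,0,0,0,-1],[0,0,0,0,-1],[0,0,0,0,-1],[0,0,0,0,-1]])

```text
clock: 13.8
eef_pos: [593.4, -222.5, 50.4]
tool_rot: [-0.19, 1.56, 0.19]
contact_force: [-0.1, 0.6, -0.9]
grip_width: 0.683
```

apply_moves(deltas=[[0,0,0,0,-1],[0,0,0,0,-1],[0,0,0,0,-1],[0,0,0,0,-1],[0,0,0,0,-1]])

```text
clock: 14.22
eef_pos: [592.3, -222.1, 48.9]
tool_rot: [-0.189, 1.563, 0.19]
contact_force: [-3.1, 17.2, 4.8]
grip_width: 0.303
```

apply_moves(deltas=[[0,0,0,0,-1],[0,0,0,0,-1],[0,0,0,0,-1],[0,0,0,0,-1],[0,0,0,0,-1]])

```text
clock: 14.63
eef_pos: [591.6, -219.3, 48.7]
tool_rot: [-0.187, 1.564, 0.193]
contact_force: [-3.8, 19.2, 7.9]
grip_width: 0.223
```

The force shows the +y finger touched first, so I'll centre the grip a few mm toward +y.

apply_moves(deltas=[[0,0.003,0,0,-1],[0,0.003,0,0,-1],[0,0,0,0,-1],[0,0,0,0,-1]])

```text
clock: 14.97
eef_pos: [591.5, -218.9, 48.8]
tool_rot: [-0.19, 1.563, 0.19]
contact_force: [-1.4, 1.7, -0.6]
grip_width: 0.218
```

```bash
python3 - <<'E'
from h import *
s=env.read_state(); print(s["eef_pos"],s["grip_width"],s["contact_force"])
g=grab("side"); save(g,"c6.png",(255,130,385,220),6)
E
```

```text
[ 591.54657989 -218.91700099   48.81388068] 0.21816434414057637 [-1.43619637  1.66584285 -0.59371274]
```

View pics/c6.png

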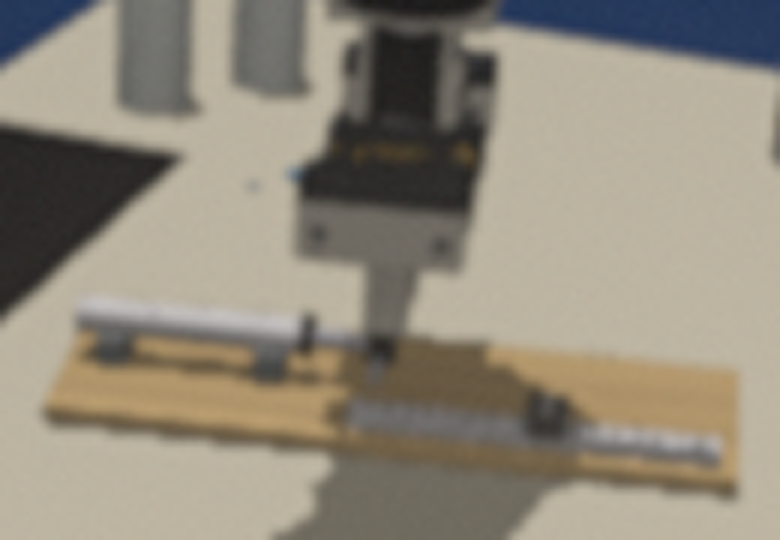

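The fingers sit around the post, but a 19.2 mm opening is more than the 16 mm post, so they're probably touching the cap. I'll reopen, go 5 mm lower and close again, now centred.

apply_moves(deltas=[[0,0,0,0,0],[0,0,0,0,0],[0.005,0,0.001,0,0],[0.004,0,0,0,0],[0,0,0,0,0]])

```text
clock: 15.43
eef_pos: [591.9, -219.0, 42.9]
tool_rot: [-0.189, 1.563, 0.19]
contact_force: [1.0, -0.1, -0.3]
grip_width: 0.486
```

apply_moves(deltas=[[0,0,0,0,-1],[0,0,0,0,-1],[0,0,0,0,-1],[0,0,0,0,-1],[0,0,0,0,-1]])

```text
clock: 15.85
eef_pos: [592.3, -218.9, 43.7]
tool_rot: [-0.19, 1.562, 0.19]
contact_force: [0.1, 0.4, 1.1]
grip_width: 0.183
```

apply_moves(deltas=[[0,0,0,0,-1],[0,0,0,0,-1],[0,0,0,0,-1],[0,0,0,0,-1]])

```text
clock: 16.18
eef_pos: [592.3, -218.7, 43.6]
tool_rot: [-0.19, 1.562, 0.19]
contact_force: [-1.3, 1.0, 1.9]
grip_width: 0.176
```

The opening is now 0.176 (15.5 mm), a proper grip on the post. Pulling along −z of the tool, first 78 of about 84 mm.

apply_moves(deltas=[[0,0,-0.01,0,-1],[0,0,-0.02,0,-1],[0,0,-0.025,0,-1],[0,0,-0.025,0,-1],[0,0,-0.02,0,-1]])

```text
clock: 16.6
eef_pos: [535.1, -232.9, 43.7]
tool_rot: [-0.19, 1.559, 0.19]
contact_force: [7.4, 3.7, -4.2]
grip_width: 0.177
```

apply_moves(deltas=[[0,0,-0.02,0,-1],[0,0,-0.01,0,-1],[0,0,0,0,-1],[0,0,0,0,-1],[0,0,0,0,-1]])

```text
clock: 17.02
eef_pos: [518.1, -237.1, 43.7]
tool_rot: [-0.19, 1.56, 0.19]
contact_force: [5.1, 4.0, -3.3]
grip_width: 0.174
```

```bash
python3 - <<'E'
from h import *
s=env.read_state(); print(s["eef_pos"],s["grip_width"],s["contact_force"])
X=np.array([.9705,.241,0]); print("pull",-(s["eef_pos"]-np.array([592.3,-218.8,0]))@X)
g=grab("side"); f=grab("top")
a=cv2.resize(g["img"][160:220,290:390,::-1],None,fx=8,fy=8,interpolation=cv2.INTER_CUBIC)
cv2.imwrite("pics/c7.png",a)
for x in(-75,-65.5,-60,-55):
  O=np.array([572.8,-226.9,0]);Y=np.array([-.241,.9705,0])
  print(x,[w2p(g,O+X*x+Y*y+[0,0,28]).round(1) for y in(29,31)])
E
```

```text
[ 518.12126598 -237.11250471   43.67459554] 0.17448635142431682 [ 5.1065858   3.96101893 -3.26210683]
pull 76.40377500186081
-75 [array([350.1, 196.2]), array([350.1, 196.5])]
-65.5 [array([346.9, 195.8]), array([346.8, 196.1])]
-60 [array([345. , 195.6]), array([344.9, 195.9])]
-55 [array([343.3, 195.4]), array([343.2, 195.7])]
```

View pics/c7.png

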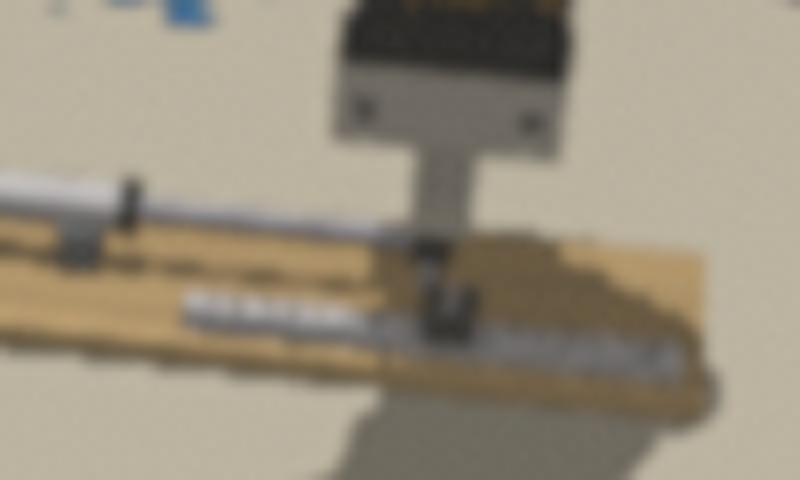

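In the crop the pointer, at (432,268), is just short of the rider, whose block is centred at about (450,315). I'll turn that offset into mm.

```bash
python3 - <<'E'
from h import *
f=grab("top"); g=grab("side")
X=np.array([.9705,.241,0]);Y=np.array([-.241,.9705,0]);O=np.array([572.8,-226.9,0])
for n,u,v,z in[("ptr",432,268,28),("ptr_low",437,283,28),("linetop",452,298,37),("block_l",424,290,37),("block_r",477,295,37)]:
    p=p2w(g,290+u/8,160+v/8,z)-O; print(n,round(p@X,1),round(p@Y,1))
# home reference from first side picture (unscaled crop values)
print([w2p(g,O+X*x+Y*48+[0,0,37]).round(1) for x in(-65.5,-60)],[w2p(g,O+X*x+Y*20+[0,0,28]).round(1) for x in(-65.5,-58)])
a=cv2.resize(g["img"][185:210,330:360,::-1],None,fx=20,fy=20,interpolation=cv2.INTER_CUBIC); a=cv2.convertScaleAbs(a,alpha=1.8)
b=cv2.resize(f["img"][225:265,365:400,::-1],None,fx=5,fy=12.5,interpolation=cv2.INTER_CUBIC)
cv2.imwrite("pics/c8.png",np.hstack([a,b]))
E
```

```text
ptr -56.3 15.7
ptr_low -58.9 27.6
linetop -65.2 56.4
block_l -54.9 52.4
block_r -73.9 51.9
[array([346.8, 196. ]), array([344.9, 195.8])] [array([347. , 194.5]), array([344.5, 194.2])]
```

View pics/c8.png

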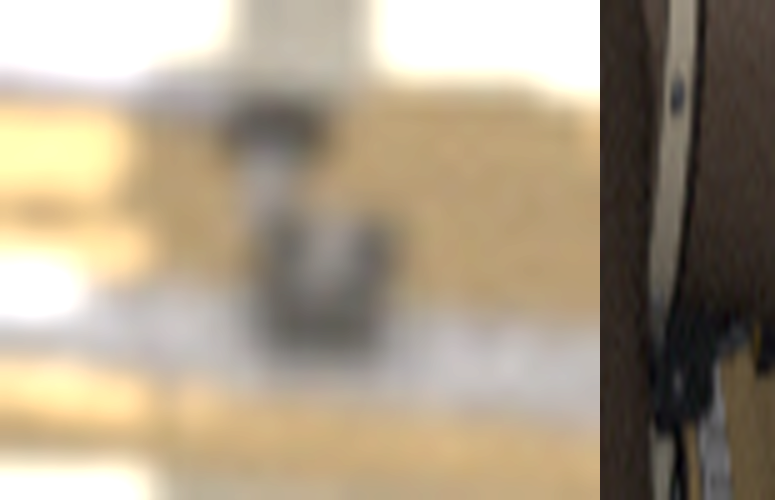

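Pointer at px 343.6 (board x ≈ −55.5) and rider centre at px 346 (≈ −63.5), so about 8 mm remain. The first measurement, 84.2 minus the 76.4 mm pulled, gives the same.

apply_moves(deltas=[[0,0,-0.007,0,-1],[0,0,-0.0063,0,-1],[0,0,0,0,-1],[0,0,0,0,-1],[0,0,0,0,-1]])

```text
clock: 17.63
eef_pos: [510.7, -239.0, 43.7]
tool_rot: [-0.19, 1.56, 0.19]
contact_force: [5.5, 4.3, -3.9]
grip_width: 0.174
```

```bash
python3 - <<'E'
from h import *
s=env.read_state(); print(s["eef_pos"],s["grip_width"],s["contact_force"])
X=np.array([.9705,.241,0]); print("pull",-(s["eef_pos"]-np.array([592.3,-218.8,0]))@X)
g=grab("side"); a=cv2.resize(g["img"][185:210,330:360,::-1],None,fx=20,fy=20,interpolation=cv2.INTER_CUBIC); a=cv2.convertScaleAbs(a,alpha=1.8)
cv2.imwrite("pics/c9.png",a)
Y=np.array([-.241,.9705,0]);O=np.array([572.8,-226.9,0])
for n,x,y,z in [("ptr",-65,y,28) for y in(15,20,28)]+[("line",-65,40,37),("line",-65,56,37)]: print(n,y,(w2p(g,O+X*x+Y*y+[0,0,z])-[330,185])*20)
E
```

```text
[ 510.70432344 -238.95455637   43.71304559] 0.17396401998516406 [ 5.52747171  4.34186249 -3.88927405]
pull 84.0458521900595
ptr 15 [339.05724094 174.04038323]
ptr 20 [337.13156331 188.96249005]
ptr 28 [334.02431365 213.03859898]
line 40 [335.33227425 194.38703122]
line 56 [328.96179384 243.65398115]
```

View pics/c9.png

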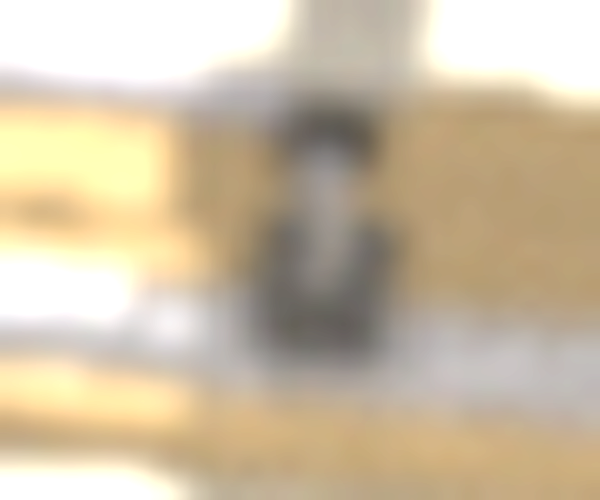

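The pointer at (325,180) runs into the white line at (320,250). That's within about 1 mm of the projected alignment, and the rider hasn't moved. Handing in.

```bash
python3 - <<'E'
from h import *
s=env.read_state(); print(s["joint_vel"].round(3),s["clock"]); env.close_job()
E
```

```text
[ 0.001 -0.     0.001 -0.001  0.001 -0.001] 17.6833
the job is handed in; nothing more can be done
```

I handed the job in at 17.7 s. Three discs are in the tray, and the gripper is still holding the post with its pointer at the rider's tooth; no verdict came back.

- **Discs:** I moved two wooden discs from the table to the tray. Before the pull, a picture showed three lying flat in the tray and the other two wooden discs still on the table. I left the yellow and blue look-alikes alone.
- **Post grip:** The first grip was off-centre and about 3 mm too wide, probably on the cap, and pushed sideways with about 19 N. I reopened, went 5 mm lower and gripped again at a 15.5 mm opening.
- **Pull and alignment:** I pulled the rod 84.0 mm; the first top picture had given 84.2 mm. The last close picture put pointer and tooth within about 1 mm, against the 5 mm allowed.
- **Final state:** The rider looked unmoved in the pictures. At hand-in the arm was at rest, with about 7 N of horizontal force on the tool.
- **Measurement disagreements:** The post was about 3 mm further toward +y than the pictures suggested. The cap and pointer estimates along the rod differed by about 2 mm, so I relied on pointer against rider.
- **Not checked at the end:** I took no last measurement of the glue bottle, tape or tweezers; every reach stayed clear of them.

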